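Slide the tall plaster mould under the slip filler's spout

ROBOT

A 6-joint arm with a two-finger parallel gripper is mounted at the origin on the work surface. World frame = base frame: x ahead of the robot, y to its left, z up, the work surface at z = 0. Lengths are in m, angles in rad, forces in N, time in s.
With the tool pointing down it reaches from about 0.35 to 1 m from the base axis. Payload 7.1 kg.
Tool frame: the origin (TCP) lies at the very end of the fingers, on their centre line; the grasp point (between the pads) lies 19 mm behind it (ctrl.grip_point_offset is the distance from the TCP to the grasp point, in m); z points along the fingers, y is the line along which they close (so a half turn about z gives the same grasp; the last joint's range is limited). The gripper opens to 85 mm and grips with 20 to 120 N. Pads are 22 mm wide; open, the fingers measure 114 mm over their backs; the gripper's body (76 mm by 85 mm) begins 54 mm behind the grasp point. The pads swing forward as they close: fully open they stand 13 mm farther back than shut.
Start: joints at [1.179, 0.423, 1.63, -0, 1.089, -0.019], TCP at [0.228, 0.582, 0.231] pointing down, gripper open.
Joint ranges: [-3, 3], [-0.9, 2.11], [0.09, 2.58], [-1.31, 4.45], [0.11, 2.69], [-2.54, 2.54]. Speed limits (rad/s): [2.39, 2.39, 3.01, 3.14, 3.14, 3.14].

INTERFACE

Orientations are given as a unit quaternion [w, x, y, z].
In Python, from station import ctrl, vision, job_done gives the robot as it stands. The module is installed in compiled form; this text tells all that it offers.
- The arm moves only by the tool jog_arm, never from a script. Its argument "targets" is a list of rows, each an object of numbers: "x", "y", "z": the shift along the tool's x, y, z in m; "rx", "ry", "rz": the turn, a rotation vector about the tool's x, y, z in degrees; "gripper": the finger opening in m, from 0 to 0.0854. A call has exactly 5 rows; each row shifts and turns the commanded pose from where the row before left it, along the tool's axes as they then stand; what a row does not reach is not made up. A row lasts 1/8 s, in which the tool goes at most 62.5 mm and 10.7 degrees, less where a joint would pass 70% of its speed; a pose out of reach is approached as far as the arm can. A call with a gripper value outside its range is refused whole. The fingers move at their own pace and stop on an object; "force" is the grip in N (left out, the last holds). Time passes only in rows, so rows that do not move let the fingers close, or fill a call up. It gives the time, the measured TCP pose, the force, the opening and the grip force at its end, in the units of the state.
- ctrl.observe(): the state, without advancing time (a new reading comes with each control period).
- vision.grab_frame(name): name is "scene" or "top"; returns (picture, depth): 384x512x3 uint8, red, green, blue; 384x512 float32, m along the optical axis (not along the pixel's ray), 0 where there is no reading.
- vision.camera_params(name): a dict with "mtx" (3x3 intrinsics, pixels), "rvec" (rotation vector, rad) and "tvec" (3), from world to camera coordinates, as OpenCV has them. Camera axes: x right, y down, z forward; pixel columns grow to the right and rows downward; lengths in m; the calibration is good to about 2 mm. A picture is of the moment at which its call begins. camera_params takes no time and is no camera call.
- job_done(): hands the job in; it is judged then, once.
The state is a dict: "t": time; "joint_positions": joint angles; "dq": joint speeds; "joint_efforts": joint torques, N m; "eef_pos": TCP position; "eef_rot": TCP orientation; "wrist_force": force on the tool from outside, world axes, zero at the start; "torque": the same for the moment, N m; "grip_width": finger opening in m; "finger_force": force on a finger pad.
Only numpy, scipy, OpenCV 4.12 (cv2) and the standard library are available. Lean on these libraries where they do the work, as an engineer would, in place of code of your own. Each camera call takes 0.05 s, during which the arm holds its last target. There are 200 camera calls.

TASK

Bring the tall plaster slip-casting mould under the filler: slide it over the bench until the pour hole in its top stands right below the filler's spout. It is heavy and its halves are only strapped together, so it must not be lifted or rocked: push it with the fingertips low down, in its lower half and best near the foot, so that it slides standing upright. Leave the other loose things on the bench where they are.

Things in the scene. Friction and masses are not known exactly. Their poses are not given: they have to be found in the camera images.
- tall_mould: Tall upright cream-white plaster block, 100 mm along its x, 120 mm along its y, 240 mm high, black straps at 75 and 165 mm. Loose, left or right of the filler, turned up to 0.25 rad (x about along world x). About 2.1 kg, takes 10 to 22 N to slide; pushed below 70 mm it slides, in its upper half it tips; two fingertips spread over a face square it. Origin: centre of underside, z up.
- mould_upper: The upper half of the tall mould, part of the same solid block: everything from 120 mm to 240 mm above its underside. The robot must not push here. Origin: on the mould's axis, 120 mm above its underside.
- pour_hole (a point): Centre of the pour hole in the tall mould's flat top, 240 mm above its underside, on its axis. The hole is round, 64 mm wide at the rim.
- spout (a point): Centre of the mouth of the filler's spout, a 22 mm nozzle pointing straight down 275 mm above the bench (35 mm above the tall mould's top). It hangs from the end of a level 34 mm pipe at 345 mm height (valve lever on it up to 395 mm) which runs away from the robot to a standpipe on a foot plate, fixed to the bench 200 mm beyond; a grey pump motor lies left of the standpipe. All of it is fixed.
- low_mould: A low cup mould of the same cream-white plaster, 90 x 90 mm and 75 mm high, 0.62 kg, loose, with one strap and a 50 mm hole in its top. It stands on the other side from the tall mould. Leave it. Origin: centre of its underside.
- bisque_cup: Pale terracotta cup, 74 mm wide, 85 mm high, upright and loose near the filler. Leave it. Origin: centre of its underside.
- bisque_bowl: Terracotta bowl, 110 mm wide, 55 mm high, upright and loose near the filler. Leave it. Origin: centre of its underside.
- brush: Flat brush with a wooden handle, 190 mm long, up to 42 mm wide, 20 mm high, lying on the robot's side of the bench. Leave it. Origin: its middle, on the bench; x along its length.
- scraper: Wooden scraper, 110 x 55 mm, 16 mm high, lying on the robot's side of the bench. Leave it. Origin: centre of its underside.
- glaze_jar: White glaze jar with black cap, 68 mm wide, 90 mm high, standing on the right side of the bench. Leave it. Origin: centre of its underside.
- turning_tool: Thin turning tool, wooden handle and wire loop, about 190 mm long, 20 mm high, lying on the right side of the bench. Leave it. Origin: near its middle, on the bench; x along its length.

How it is judged:
At the end, for the whole second after the job is handed in: The tall mould stands upright on the bench and at rest, the centre of its pour hole within 20 mm (seen from above) of the centre of the spout's mouth. How it is turned does not matter (horizontal distance between pour_hole and spout below 0.02 m and angle between tall_mould's own z axis and vertical below 0.03 rad and height (world z) of tall_mould below 0.004 m and linear speed of tall_mould below 0.01 m/s); the robot touches nothing.
It fails at once if the tall mould rocks or tips (leans more than 0.1 rad) (angle between tall_mould's own z axis and vertical above 0.1 rad).
It fails at once if the tall mould is lifted off the bench (its underside's centre 10 mm up) (height (world z) of tall_mould above 0.01 m).
It fails at once if the robot pushes the tall mould in its upper half (more than 2 N) (contact force between any of the fingers, the arm and mould_upper above 2 N).
It fails at once if another thing on the bench is moved by more than 20 mm (distance of any of low_mould, bisque_cup, bisque_bowl, brush, scraper, glaze_jar, turning_tool from where it was at the start of the episode above 0.02 m).
It also fails if it takes over 72 s, if anything falls off the work surface, if the arm or the gripper's body presses on something with over 40 N, if the wrist force passes 120 N, or if a joint passes its speed limit or range.

## Working session

There is one attempt and no reset: what is moved stays moved. The work goes in short steps, Python scripts to look and compute and a tool call to move; the robot and the scene stay as the last step left them, time stands still between calls to the robot, and variables do not carry over. Pictures are saved under pics/ and viewed, at most 10 in all, crops included, and the job is handed in when it is done.

Besides the shell and the picture viewer there is one more tool, called after "Request:" as name([rows], argument=value, ...), one row to a line, values as JSON. jog_arm: Moves the arm, as the interface text tells. Its arguments: {"type":"object","properties":{"targets":{"type":"array"},"force":{"type":"number"}},"required":["targets"]}

```bash
mkdir -p pics; cat > h.py <<'E'
import numpy as np, cv2
from station import ctrl, vision
def grab(n):
    im,d=vision.grab_frame(n); p=vision.camera_params(n)
    R=cv2.Rodrigues(np.array(p["rvec"],float))[0]; t=np.array(p["tvec"],float).ravel(); K=np.array(p["mtx"])
    v,u=np.indices(d.shape); c=np.stack([(u-K[0,2])/K[0,0]*d,(v-K[1,2])/K[1,1]*d,d],-1)
    W=(c-t)@R; W[d<=0]=np.nan
    return im,d,W
E
python3 - <<'E'
from h import *
ims=[]
for n in("top","scene"):
    im,d,W=grab(n); np.savez(f"/tmp/{n}.npz",im=im,W=W)
    cv2.imwrite(f"pics/{n}0.png",im[...,::-1])
    p=vision.camera_params(n);R=cv2.Rodrigues(np.array(p["rvec"],float))[0];print(n,-R.T@np.array(p["tvec"]).ravel(),R[2])
s=ctrl.observe();print(s["eef_pos"],s["eef_rot"],s["t"],s["wrist_force"])
E
```

```text
top [ 0.47149477 -0.06783811  1.17880795] [ 0.0417155  -0.0350124  -0.99851587]
scene [ 0.54445905 -0.95239994  0.93675353] [-0.03469034  0.75015973 -0.66034609]
[0.22742167 0.58162348 0.23061965] [-1.51491178e-04  1.85332731e-01  9.82675575e-01 -6.85468138e-04] 0.1 [-0.42516792  0.33657997  0.67650697]
```

View pics/top0.png

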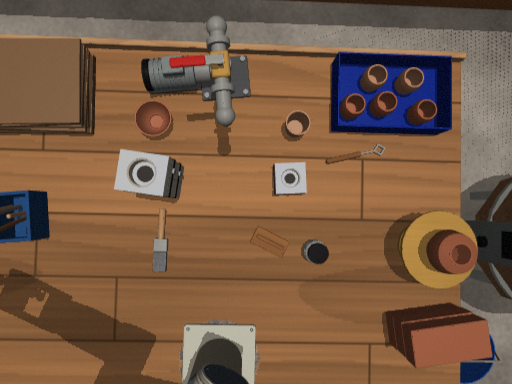

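View pics/scene0.png

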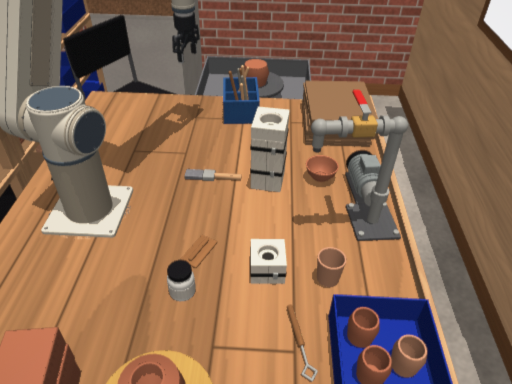

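The top view shows the tall mould's top at about (143,173), the spout's elbow at (225,117), the bowl at (153,119), the low mould at (290,179), the cup at (297,125), and the brush at (160,240). The scene view agrees.

```bash
python3 - <<'E'
from h import *
T=np.load("/tmp/top.npz");S=np.load("/tmp/scene.npz")
W=T["W"];im=T["im"].astype(int)
def box(W,u0,u1,v0,v1,zl,zh):
    P=W[v0:v1,u0:u1].reshape(-1,3);P=P[(P[:,2]>zl)&(P[:,2]<zh)];return P
P=box(W,105,190,140,210,.225,.26)
print("mould top",len(P),np.median(P[:,2]),cv2.minAreaRect(P[:,:2].astype(np.float32)))
for n,b,z in [("low",(265,315,155,205),(.065,.085)),("cup",(280,315,105,145),(.075,.1)),("bowl",(130,178,95,142),(.045,.07)),("brush",(148,175,205,275),(.006,.03)),("scr",(245,292,220,262),(.008,.03)),("jar",(298,332,235,268),(.08,.1))]:
    Q=box(W,*b,*z);print(n,len(Q),Q.min(0).round(3),Q.max(0).round(3))
Q=box(W,205,245,85,135,.28,.40)
for x0 in np.arange(Q[:,0].min(),Q[:,0].max(),.01):
    q=Q[(Q[:,0]>=x0)&(Q[:,0]<x0+.01)]
    if len(q):print("pipe",x0.round(3),q[:,1].min().round(3),q[:,1].max().round(3),q[:,2].max().round(3))
Q=box(S["W"],305,335,115,160,.26,.40)
for z in np.arange(.26,.38,.01):
    q=Q[(Q[:,2]>=z)&(Q[:,2]<z+.01)]
    if len(q):print("sp",z.round(3),q.min(0).round(3),q.max(0).round(3),len(q))
E
```

```text
mould top 1569 0.24191386469790996 ((0.5479915142059326, 0.18847224116325378), (0.12134270370006561, 0.10000467300415039), 83.05139923095703)
low 728 [ 0.51  -0.245  0.065] [ 0.603 -0.15   0.083]
cup 168 [ 0.682 -0.252  0.075] [ 0.754 -0.181  0.092]
bowl 306 [0.672 0.16  0.045] [0.781 0.267 0.061]
brush 717 [0.257 0.143 0.006] [0.464 0.224 0.027]
scr 543 [ 0.302 -0.213  0.008] [ 0.41  -0.074  0.024]
jar 348 [ 0.311 -0.31   0.082] [ 0.369 -0.251  0.097]
pipe 0.649 -0.035 -0.002 0.368
pipe 0.659 -0.039 0.003 0.371
pipe 0.669 -0.039 0.003 0.371
pipe 0.679 -0.037 -0.001 0.368
pipe 0.689 -0.032 0.002 0.367
pipe 0.699 -0.032 0.001 0.367
pipe 0.709 -0.029 0.013 0.367
pipe 0.719 -0.038 0.013 0.375
pipe 0.729 -0.035 0.013 0.371
sp 0.27 [ 0.659 -0.027  0.276] [ 0.677 -0.022  0.28 ] 7
sp 0.28 [ 0.658 -0.029  0.28 ] [ 0.676 -0.021  0.29 ] 23
sp 0.29 [ 0.654 -0.034  0.29 ] [ 0.68  -0.018  0.3  ] 33
sp 0.3 [ 0.653 -0.033  0.301] [ 0.681 -0.019  0.31 ] 32
sp 0.31 [ 0.654 -0.032  0.31 ] [ 0.681 -0.022  0.32 ] 36
sp 0.32 [ 0.654 -0.035  0.32 ] [ 0.679 -0.02   0.33 ] 34
sp 0.33 [ 0.652 -0.04   0.331] [ 0.705 -0.026  0.34 ] 38
sp 0.34 [ 0.646 -0.041  0.341] [ 0.703 -0.018  0.35 ] 81
sp 0.35 [ 0.646 -0.04   0.35 ] [ 0.702 -0.01   0.36 ] 117
sp 0.36 [ 0.653 -0.034  0.36 ] [ 0.702 -0.006  0.369] 109
```

```bash
cat >> h.py <<'E'
from scipy.spatial.transform import Rotation as Ro
a=-0.122; EX=np.array([np.cos(a),np.sin(a),0]); EY=np.array([-np.sin(a),np.cos(a),0])
def Rt(inward,tilt):   # tool z tilted from down towards 'inward'; tool x outward-ish
    t=np.radians(tilt); z=np.sin(t)*inward-np.cos(t)*np.array([0,0,1]); x0=-inward
    y=np.cross([0,0,-1],x0); x=np.cross(y,z); return np.stack([x,y,z],1)
def cur():
    s=ctrl.observe(); q=s["eef_rot"]; return s,np.array(s["eef_pos"]),Ro.from_quat([q[1],q[2],q[3],q[0]])
def to(p,R=None):
    s,p0,R0=cur(); print("tool shift mm",(R0.inv().apply(np.array(p)-p0)*1000).round(1))
    if R is not None: print("rotvec deg",np.degrees((R0.inv()*Ro.from_matrix(R)).as_rotvec()).round(1))
E
python3 - <<'E'
from h import *
T=np.load("/tmp/top.npz");W=T["W"]
for n,b,z in [("caddy",(0,50,185,245),.03),("carton",(0,100,35,135),.03)]:
    Q=W[b[2]:b[3],b[0]:b[1]].reshape(-1,3);Q=Q[Q[:,2]>z];print(n,np.nanpercentile(Q,[1,99],axis=0).round(3),np.nanmax(Q[:,2]))
for n,(u,v) in dict(spoutish=(225,117)).items(): print(W[v,u])
C=np.array([.548,.1885,0]); g=C+EY*.10
print("pre-push",g,C+EY*.06); 
to([.36,.36,.23],Rt(-EY,0)); R=Ro.from_matrix(Rt(-EY,0))
print(R.inv().apply(np.array([g[0],g[1],.23])-[.36,.36,.23]), Rt(-EY,0))
E
```

```text
caddy [[0.36  0.523 0.031]
 [0.5   0.631 0.162]] 0.16808402516043047
carton [[0.679 0.403 0.032]
 [0.967 0.626 0.118]] 0.12054752913918415
[ 0.66032314 -0.02039473  0.36935814]
pre-push [0.56016976 0.28775672 0.        ] [0.55530186 0.24805403 0.        ]
tool shift mm [-204.2 -158.1    0.8]
rotvec deg [-0.1  0.1 75.6]
[-0.04734613  0.20747377  0.        ] [[ 0.12169758  0.99256723 -0.        ]
 [ 0.99256723 -0.12169758 -0.        ]
 [-0.          0.         -1.        ]]
```

Request:
jog_arm([
  {"x": -0.041,"y": -0.032,"gripper": 0.06},
  {"x": -0.041,"y": -0.032},
  {"x": -0.041,"y": -0.032},
  {"x": -0.041,"y": -0.031},
  {"x": -0.04,"y": -0.031},
])

```text
invalid input
```

Request:
jog_arm([
  {"rz": 9.5},
  {"rz": 9.5},
  {"rz": 9.5},
  {"rz": 9.5},
  {"rz": 9.4},
])

```text
invalid input
```

Request:
jog_arm([
  {"rz": 9.4},
  {"rz": 9.4},
  {"rz": 9.4},
  {},
  {},
])

```text
invalid input
```

```bash
python3 - <<'E'
from h import *
s,p,R=cur();print(s["t"],p,s["joint_positions"],s["grip_width"])
to([.565,.33,.23],Rt(-EY,0)); to([.565,.33,.23],Rt(-EY,45))
E
```

```text
0.1 [0.22742167 0.58162348 0.23061965] [ 1.17899784e+00  4.23775941e-01  1.63060489e+00  1.92056055e-05
  1.08861573e+00 -1.89864113e-02] 0.08547191710915043
tool shift mm [-406.  -111.4    0.8]
rotvec deg [-0.1  0.1 75.6]
tool shift mm [-406.  -111.4    0.8]
rotvec deg [ 29.5 -38.1  71.5]
```

Request:
jog_arm([
  {"x": -0.041,"y": -0.032,"z": 0,"rx": 0,"ry": 0,"rz": 0,"gripper": 0.06},
  {"x": -0.041,"y": -0.032,"z": 0,"rx": 0,"ry": 0,"rz": 0,"gripper": 0.06},
  {"x": -0.041,"y": -0.032,"z": 0,"rx": 0,"ry": 0,"rz": 0,"gripper": 0.06},
  {"x": -0.041,"y": -0.031,"z": 0,"rx": 0,"ry": 0,"rz": 0,"gripper": 0.06},
  {"x": -0.04,"y": -0.031,"z": 0,"rx": 0,"ry": 0,"rz": 0,"gripper": 0.06},
])

```text
t: 0.72
eef_pos: [0.3606, 0.359, 0.2311]
eef_rot: [-0.0, 0.185, 0.983, -0.0]
wrist_force: [-0.5, 0.5, 0.2]
grip_width: 0.0602
finger_force: 0.0
```

Request:
jog_arm([
  {"x": 0,"y": 0,"z": 0,"rx": 0,"ry": 0,"rz": 9.5,"gripper": 0.06},
  {"x": 0,"y": 0,"z": 0,"rx": 0,"ry": 0,"rz": 9.5,"gripper": 0.06},
  {"x": 0,"y": 0,"z": 0,"rx": 0,"ry": 0,"rz": 9.5,"gripper": 0.06},
  {"x": 0,"y": 0,"z": 0,"rx": 0,"ry": 0,"rz": 9.5,"gripper": 0.06},
  {"x": 0,"y": 0,"z": 0,"rx": 0,"ry": 0,"rz": 9.5,"gripper": 0.06},
])

```text
t: 1.35
eef_pos: [0.3599, 0.3604, 0.231]
eef_rot: [-0.0, 0.568, 0.823, -0.0]
wrist_force: [0.0, -0.9, 0.4]
grip_width: 0.0599
finger_force: 0.0
```

Request:
jog_arm([
  {"x": 0,"y": 0,"z": 0,"rx": 0,"ry": 0,"rz": 9.5,"gripper": 0.06},
  {"x": 0,"y": 0,"z": 0,"rx": 0,"ry": 0,"rz": 9.5,"gripper": 0.06},
  {"x": 0,"y": 0,"z": 0,"rx": 0,"ry": 0,"rz": 9.1,"gripper": 0.06},
  {"x": 0,"y": 0,"z": 0,"rx": 0,"ry": 0,"rz": 0,"gripper": 0.06},
  {"x": 0,"y": 0,"z": 0,"rx": 0,"ry": 0,"rz": 0,"gripper": 0.06},
])

```text
t: 1.98
eef_pos: [0.36, 0.3605, 0.2312]
eef_rot: [0.0, 0.748, 0.664, -0.0]
wrist_force: [0.5, 0.0, -0.1]
grip_width: 0.06
finger_force: 0.0
```

```bash
python3 - <<'E'
from h import *
s,p,R=cur();print(s["t"],p,s["joint_positions"],s["grip_width"])
to([.565,.33,.23],Rt(-EY,0))
E
```

```text
1.975 [0.35997006 0.36053427 0.23116613] [ 7.62830506e-01  2.54086569e-01  1.88218767e+00 -1.76768146e-05
  1.00564309e+00  8.81247792e-01] 0.06003672926665117
tool shift mm [ -6.1 207.2   1.1]
rotvec deg [-0.   0.   0.2]
```

Request:
jog_arm([
  {"x": 0,"y": 0.041,"z": 0,"rx": 0,"ry": 0,"rz": 0,"gripper": 0.06},
  {"x": 0,"y": 0.041,"z": 0,"rx": 0,"ry": 0,"rz": 0,"gripper": 0.06},
  {"x": 0,"y": 0.041,"z": 0,"rx": 0,"ry": 0,"rz": 0,"gripper": 0.06},
  {"x": 0,"y": 0.041,"z": 0,"rx": 0,"ry": 0,"rz": 0,"gripper": 0.06},
  {"x": 0,"y": 0.041,"z": 0,"rx": 0,"ry": 0,"rz": 0,"gripper": 0.06},
])

```text
t: 2.6
eef_pos: [0.5648, 0.3355, 0.2311]
eef_rot: [-0.0, 0.748, 0.664, -0.0]
wrist_force: [0.4, 0.8, -0.1]
grip_width: 0.0601
finger_force: 0.0
```

Request:
jog_arm([
  {"x": 0,"y": 0,"z": 0,"rx": 0,"ry": -9,"rz": 0,"gripper": 0.06},
  {"x": 0,"y": 0,"z": 0,"rx": 0,"ry": -9,"rz": 0,"gripper": 0.06},
  {"x": 0,"y": 0,"z": 0,"rx": 0,"ry": -9,"rz": 0,"gripper": 0.06},
  {"x": 0,"y": 0,"z": 0,"rx": 0,"ry": -9,"rz": 0,"gripper": 0.06},
  {"x": 0,"y": 0,"z": 0,"rx": 0,"ry": -9,"rz": 0,"gripper": 0.06},
])

```text
t: 3.22
eef_pos: [0.5637, 0.3363, 0.2316]
eef_rot: [0.255, 0.69, 0.613, -0.288]
wrist_force: [0.1, -0.4, -1.1]
grip_width: 0.0601
finger_force: 0.0
```

```bash
python3 - <<'E'
from h import *
s,p,R=cur();print(s["t"],p,s["joint_positions"])
g=np.array([.548,.1885,0])+EY*.115; g[2]=.035
to(g,Rt(-EY,45))
im,d,W=grab("scene");cv2.imwrite("pics/s1.png",im[...,::-1])
E
```

```text
3.225 [0.56366299 0.33627859 0.23160509] [ 0.73474602  0.77744778  1.2175749  -0.49548766  1.77083338  0.9133845 ]
tool shift mm [116.    2.5 162.3]
rotvec deg [0.1 0.3 0.1]
```

View pics/s1.png

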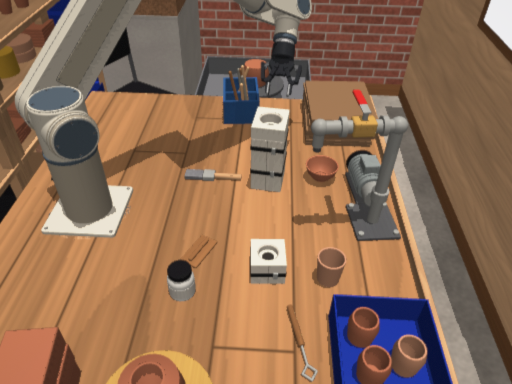

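The tilted gripper is at about (283,70), behind the mould on its left side, with clear space below it. I'll lower it there.

Request:
jog_arm([
  {"x": 0.0235,"y": 0,"z": 0.032,"rx": 0,"ry": 0,"rz": 0,"gripper": 0.06},
  {"x": 0.0235,"y": 0,"z": 0.0325,"rx": 0,"ry": 0,"rz": 0,"gripper": 0.06},
  {"x": 0.023,"y": 0,"z": 0.0325,"rx": 0,"ry": 0,"rz": 0,"gripper": 0.06},
  {"x": 0.023,"y": 0,"z": 0.0325,"rx": 0,"ry": 0,"rz": 0,"gripper": 0.06},
  {"x": 0.023,"y": 0,"z": 0.0325,"rx": 0,"ry": 0,"rz": 0,"gripper": 0.06},
])

```text
t: 3.9
eef_pos: [0.5596, 0.3032, 0.0335]
eef_rot: [0.253, 0.692, 0.613, -0.286]
wrist_force: [0.6, 0.5, -0.0]
grip_width: 0.0595
finger_force: 0.0
```

```bash
python3 - <<'E'
from h import *
s,p,R=cur();print(s["t"],p,s["joint_positions"])
C=np.array([.548,.1885,.035])
to(C+EY*.075,Rt(-EY,45));to(C+EY*(.068-.190),Rt(-EY,45))
im,d,W=grab("scene");cv2.imwrite("pics/s2.png",cv2.resize(im[60:220,200:400,::-1],None,fx=3,fy=3))
E
```

```text
3.9 [0.55958809 0.30322576 0.03347015] [ 0.70523674  0.97932541  1.31653463 -0.49965833  1.48938604  1.03544055]
tool shift mm [-29.6   2.4  27.3]
rotvec deg [-0.  -0.1  0.1]
tool shift mm [-169.2    2.1  166.3]
rotvec deg [-0.  -0.1  0.1]
```

View pics/s2.png

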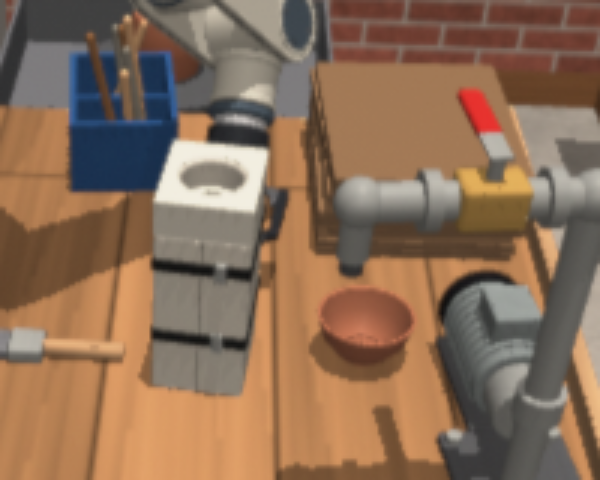

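The crop shows the fingers just behind the mould's far face at about (275,215), clear of everything. Now I start the push.

Request:
jog_arm([
  {"x": -0.007,"y": 0.0005,"z": 0.007,"rx": 0,"ry": 0,"rz": 0,"gripper": 0.06},
  {"x": -0.007,"y": 0.0005,"z": 0.007,"rx": 0,"ry": 0,"rz": 0,"gripper": 0.06},
  {"x": -0.007,"y": 0.001,"z": 0.007,"rx": 0,"ry": 0,"rz": 0,"gripper": 0.06},
  {"x": -0.007,"y": 0,"z": 0.007,"rx": 0,"ry": 0,"rz": 0,"gripper": 0.06},
  {"x": -0.007,"y": 0,"z": 0.007,"rx": 0,"ry": 0,"rz": 0,"gripper": 0.06},
])

```text
t: 4.58
eef_pos: [0.5557, 0.2535, 0.0353]
eef_rot: [0.254, 0.692, 0.612, -0.286]
wrist_force: [-0.2, -0.2, 0.1]
grip_width: 0.0603
finger_force: 0.0
```

Request:
jog_arm([
  {"x": -0.004,"y": 0,"z": 0.004,"rx": 0,"ry": 0,"rz": 0,"gripper": 0.06},
  {"x": -0.004,"y": 0,"z": 0.004,"rx": 0,"ry": 0,"rz": 0,"gripper": 0.06},
  {"x": -0.004,"y": 0,"z": 0.004,"rx": 0,"ry": 0,"rz": 0,"gripper": 0.06},
  {"x": -0.005,"y": 0,"z": 0.005,"rx": 0,"ry": 0,"rz": 0,"gripper": 0.06},
  {"x": -0.005,"y": 0,"z": 0.005,"rx": 0,"ry": 0,"rz": 0,"gripper": 0.06},
])

```text
t: 5.2
eef_pos: [0.5534, 0.2267, 0.0351]
eef_rot: [0.253, 0.693, 0.614, -0.283]
wrist_force: [1.9, 14.6, 1.1]
grip_width: 0.0599
finger_force: 7.1
```

```bash
cat >> h.py <<'E'
def mould(save=None):
    im,d,W=grab("top"); Q=W.reshape(-1,3)
    if save: cv2.imwrite(save,im[...,::-1])
    Q=Q[(Q[:,2]>.228)&(Q[:,2]<.256)&(Q[:,0]>.42)&(Q[:,0]<.76)&(Q[:,1]>-.12)&(Q[:,1]<.27)]
    px=im.reshape(-1,3)
    return np.median(Q[:,2]),cv2.minAreaRect(Q[:,:2].astype(np.float32)),len(Q)
E
python3 - <<'E'
from h import *
s,p,R=cur();print(s["t"],p,s["wrist_force"])
print(mould("pics/t3.png"))
E
```

```text
5.2 [0.55343775 0.22668943 0.03511319] [ 1.90425974 14.62974817  1.08492889]
(np.float64(0.24190260864874272), ((0.5462185144424438, 0.16479724645614624), (0.1214090883731842, 0.09986262023448944), 83.06904602050781), 1539)
```

View pics/t3.png

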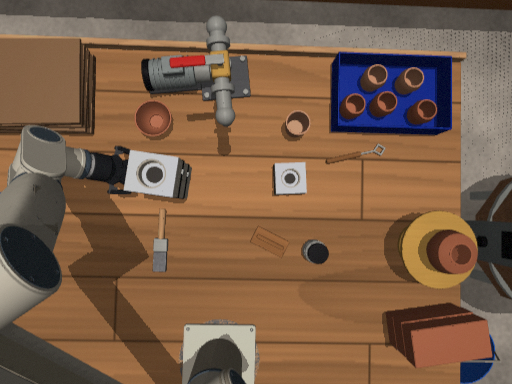

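Pushing works: the mould slid 24 mm without turning, at about 15 N. The top view shows its hole at (152,174) with the gripper to its left, and nothing else has moved. About 167 mm remain along this direction.

Request:
jog_arm([
  {"x": -0.006,"y": 0,"z": 0.006,"rx": 0,"ry": 0,"rz": 0,"gripper": 0.06},
  {"x": -0.007,"y": 0,"z": 0.007,"rx": 0,"ry": 0,"rz": 0,"gripper": 0.06},
  {"x": -0.008,"y": 0,"z": 0.008,"rx": 0,"ry": 0,"rz": 0,"gripper": 0.06},
  {"x": -0.008,"y": 0,"z": 0.008,"rx": 0,"ry": 0,"rz": 0,"gripper": 0.06},
  {"x": -0.008,"y": 0,"z": 0.008,"rx": 0,"ry": 0,"rz": 0,"gripper": 0.06},
])

```text
t: 5.88
eef_pos: [0.5474, 0.1745, 0.0351]
eef_rot: [0.253, 0.693, 0.613, -0.283]
wrist_force: [1.6, 14.8, 3.0]
grip_width: 0.0598
finger_force: 7.3
```

Request:
jog_arm([
  {"x": -0.008,"y": 0,"z": 0.008,"rx": 0,"ry": 0,"rz": 0,"gripper": 0.06},
  {"x": -0.008,"y": 0,"z": 0.008,"rx": 0,"ry": 0,"rz": 0,"gripper": 0.06},
  {"x": -0.008,"y": 0,"z": 0.008,"rx": 0,"ry": 0,"rz": 0,"gripper": 0.06},
  {"x": -0.007,"y": 0,"z": 0.007,"rx": 0,"ry": 0,"rz": 0,"gripper": 0.06},
  {"x": -0.005,"y": 0,"z": 0.005,"rx": 0,"ry": 0,"rz": 0,"gripper": 0.06},
])

```text
t: 6.5
eef_pos: [0.5413, 0.1236, 0.0351]
eef_rot: [0.253, 0.693, 0.613, -0.283]
wrist_force: [1.9, 14.6, 3.5]
grip_width: 0.06
finger_force: 7.5
```

```bash
cat >> h.py <<'E'
SP=np.array([.667,-.018])
def rem():
    z,r,n=mould(); c=np.array(r[0]); D=SP-c; print("c",c.round(4),"size",np.round(r[1],3),"ang",round(r[2],1),"z",z.round(4),n,"rem ex,ey mm",(D@EX[:2]*1000).round(1),(D@EY[:2]*1000).round(1))
E
python3 - <<'E'
from h import *
s,p,R=cur();print(s["t"],p,s["wrist_force"],s["joint_positions"]); rem(); to(p,Rt(-EY,45))
E
```

```text
6.5 [0.54130426 0.12362761 0.03505162] [ 1.91386874 14.56938912  3.45359382] [ 0.51480431  0.85450577  1.63673905 -0.64112596  1.24949859  1.03504883]
c [0.5432 0.137 ] size [0.271 0.1  ] ang 83.2 z 0.242 1583 rem ex,ey mm 141.8 -138.8
tool shift mm [ 0.7  0.2 -0.7]
rotvec deg [ 0.2 -0.3 -0.1]
```

Request:
jog_arm([
  {"x": -0.006,"y": 0,"z": 0.006,"rx": 0,"ry": 0,"rz": 0,"gripper": 0.06},
  {"x": -0.008,"y": 0,"z": 0.008,"rx": 0,"ry": 0,"rz": 0,"gripper": 0.06},
  {"x": -0.008,"y": 0,"z": 0.008,"rx": 0,"ry": 0,"rz": 0,"gripper": 0.06},
  {"x": -0.007,"y": 0,"z": 0.007,"rx": 0,"ry": 0,"rz": 0,"gripper": 0.06},
  {"x": -0.005,"y": 0,"z": 0.005,"rx": 0,"ry": 0,"rz": 0,"gripper": 0.06},
])

```text
t: 7.18
eef_pos: [0.5356, 0.0758, 0.035]
eef_rot: [0.254, 0.693, 0.613, -0.283]
wrist_force: [1.6, 15.6, 2.6]
grip_width: 0.0601
finger_force: 7.6
```

```bash
cat >> h.py <<'E'
def mould(save=None):
    im,d,W=grab("top")
    if save: cv2.imwrite(save,im[...,::-1])
    m=((W[...,2]>.228)&(W[...,2]<.256)&(W[...,0]>.42)&(W[...,0]<.76)&(W[...,1]>-.12)&(W[...,1]<.27)&(im.min(-1)>120)).astype(np.uint8)
    n,l,st,_=cv2.connectedComponentsWithStats(m,connectivity=4); k=1+st[1:,4].argmax(); Q=W[l==k]
    return np.median(Q[:,2]),cv2.minAreaRect(Q[:,:2].astype(np.float32)),len(Q)
E
python3 - <<'E'
from h import *
s,p,R=cur();print(s["t"],p,s["wrist_force"]); rem()
E
```

```text
7.175 [0.53564918 0.07575658 0.0349956 ] [ 1.63395161 15.57803929  2.58741802]
c [0.5285 0.0143] size [0.12 0.1 ] ang 83.2 z 0.2421 1446 rem ex,ey mm 141.4 -15.2
```

Request:
jog_arm([
  {"x": -0.004,"y": 0,"z": 0.004,"rx": 0,"ry": 0,"rz": 0,"gripper": 0.06},
  {"x": -0.004,"y": 0,"z": 0.004,"rx": 0,"ry": 0,"rz": 0,"gripper": 0.06},
  {"x": -0.002,"y": 0,"z": 0.002,"rx": 0,"ry": 0,"rz": 0,"gripper": 0.06},
  {"x": 0,"y": 0,"z": 0,"rx": 0,"ry": 0,"rz": 0,"gripper": 0.06},
  {"x": 0.003,"y": 0,"z": -0.003,"rx": 0,"ry": 0,"rz": 0,"gripper": 0.06},
])

```text
t: 7.85
eef_pos: [0.5327, 0.0637, 0.0351]
eef_rot: [0.254, 0.692, 0.613, -0.286]
wrist_force: [-0.1, -0.2, -0.3]
grip_width: 0.0599
finger_force: 0.0
```

```bash
python3 - <<'E'
from h import *
s,p,R=cur();print(s["t"],p,s["wrist_force"]); rem()
E
```

```text
7.85 [0.53273647 0.06370386 0.03505297] [-0.09198973 -0.20883027 -0.34442882]
c [0.5268 0.    ] size [0.12 0.1 ] ang 83.2 z 0.242 1440 rem ex,ey mm 141.3 -0.8
```

```bash
cat > fk.py <<'E'
import numpy as np
from scipy.optimize import least_squares
from scipy.spatial.transform import Rotation as Ro
ry=lambda a:Ro.from_euler('y',a); rz=lambda a:Ro.from_euler('z',a)
P0=[.2,0,.6,.45,0,.3]
def fk(q,P):
    d,a1,L2,L3,e,L6=P
    A=rz(q[0]);B=A*ry(q[1]);C=B*ry(q[2]);D=C*rz(q[3])*ry(q[4])
    w=A.apply([a1,0,d])+B.apply([0,0,L2])+C.apply([e,0,L3]); return w+D.apply([0,0,L6]),D*rz(q[5]),w
S=[([1.17899784,.423775941,1.63060489,0,1.08861573,-.01898],[.22742,.58162,.23062]),([.7628305,.2540866,1.8821877,0,1.0056431,.8812478],[.35997,.36053,.23117]),
([.73474602,.77744778,1.2175749,-.49548766,1.77083338,.9133845],[.56366299,.33627859,.23160509]),([.70523674,.97932541,1.31653463,-.49965833,1.48938604,1.03544],[.55958809,.30322576,.03347]),
([.51480431,.85450577,1.63673905,-.64112596,1.24949859,1.035],[.54130426,.12362761,.03505])]
E
cat > fit.py <<'E'
from fk import *
from h import *
s,p,R=cur(); S.append((s["joint_positions"],p))
r=least_squares(lambda P:np.concatenate([fk(q,P)[0]-p for q,p in S]),P0); P=r.x
print(P.round(4),np.abs(r.fun).max()); 
off=fk(s["joint_positions"],P)[1].inv()*R; print("flange off",off.as_rotvec(degrees=True).round(2))
lo=np.array([-3,-.9,.09,-1.31,.11,-2.54]);hi=np.array([3,2.11,2.58,4.45,2.69,2.54])
C=np.array([.5268,0,0])
for tilt in(25,30,35,40,45):
  for z in(.035,.05):
    for back in(.075,.062):
      t=C-EX*back; t[2]=z; Rm=Ro.from_matrix(Rt(EX,tilt)); best=None
      for q0 in ([0,.3,2.2,0,.6,1.5],[0,0,2.4,0,.5,-1.5],[0,.3,2.2,3,.6,-1.5]):
        f=lambda q:np.concatenate([(fk(q,P)[0]-t)*10,((fk(q,P)[1]*off).inv()*Rm).as_rotvec()])
        k=least_squares(f,np.clip(q0,lo+.01,hi-.01),bounds=(lo,hi))
        if best is None or k.cost<best.cost: best=k
      print(tilt,z,back,"cost %.1e"%best.cost,best.x.round(2))
E
python3 fit.py
```

```text
[0.3079 0.0061 0.5406 0.4832 0.0736 0.2796] 0.009928962493331056
flange off [-0.  0. 90.]
25 0.035 0.075 cost 6.2e-03 [ 0.09  0.51  2.28 -1.31  0.11 -0.06]
25 0.035 0.062 cost 5.1e-03 [ 0.08  0.52  2.26 -1.31  0.11 -0.07]
25 0.05 0.075 cost 3.8e-03 [ 0.09  0.47  2.3  -1.31  0.11 -0.06]
25 0.05 0.062 cost 3.0e-03 [ 0.08  0.48  2.28 -1.31  0.11 -0.07]
30 0.035 0.075 cost 1.9e-02 [ 0.09  0.51  2.28 -1.31  0.11 -0.06]
30 0.035 0.062 cost 1.7e-02 [ 0.08  0.51  2.26 -1.31  0.11 -0.07]
30 0.05 0.075 cost 1.4e-02 [ 0.09  0.47  2.3  -1.31  0.11 -0.06]
30 0.05 0.062 cost 1.3e-02 [ 0.08  0.48  2.28 -1.31  0.11 -0.07]
35 0.035 0.075 cost 3.9e-02 [ 0.09  0.5   2.28 -1.31  0.11 -0.06]
35 0.035 0.062 cost 3.6e-02 [ 0.08  0.51  2.26 -1.31  0.11 -0.07]
35 0.05 0.075 cost 3.2e-02 [ 0.09  0.46  2.3  -1.31  0.11 -0.06]
35 0.05 0.062 cost 3.0e-02 [ 0.08  0.47  2.28 -1.31  0.11 -0.07]
40 0.035 0.075 cost 6.6e-02 [ 0.09  0.5   2.29 -1.31  0.11 -0.06]
40 0.035 0.062 cost 6.2e-02 [ 0.08  0.51  2.26 -1.31  0.11 -0.06]
40 0.05 0.075 cost 5.7e-02 [ 0.09  0.46  2.3  -1.31  0.11 -0.06]
40 0.05 0.062 cost 5.4e-02 [ 0.08  0.47  2.28 -1.31  0.11 -0.07]
45 0.035 0.075 cost 1.0e-01 [ 0.09  0.5   2.29 -1.31  0.11 -0.06]
45 0.035 0.062 cost 9.6e-02 [ 0.08  0.51  2.26 -1.31  0.11 -0.06]
45 0.05 0.075 cost 9.0e-02 [ 0.09  0.46  2.3  -1.31  0.11 -0.06]
45 0.05 0.062 cost 8.5e-02 [ 0.08  0.47  2.28 -1.31  0.11 -0.07]
```

```bash
cat > fk2.py <<'E'
from fk import *
from h import *
def fk(q,P):
    d,a1,L2,L3,e,L6,ox,oy,s5x,lat=P
    A=rz(q[0]);B=A*ry(q[1]);C=B*ry(q[2]);F=C*rz(q[3]);D=F*ry(q[4])
    w=A.apply([a1,lat,d])+B.apply([0,0,L2])+C.apply([e,0,L3])+F.apply([ox,oy,0]); return w+D.apply([s5x,0,L6]),D*rz(q[5])
s,p,R=cur(); S.append((s["joint_positions"],p))
r=least_squares(lambda P:np.concatenate([np.concatenate([fk(q,P)[0]-p for q,p in S]),(P-np.array(P0+[0]*4))*1e-3]),P0+[0]*4); P=r.x
off=Ro.from_euler('z',90,degrees=True)
lo=np.array([-3,-.9,.09,-1.31,.11,-2.54]);hi=np.array([3,2.11,2.58,4.45,2.69,2.54])
def ik(t,Rm,q0):
    Rm=Ro.from_matrix(Rm)
    f=lambda q:np.concatenate([(fk(q,P)[0]-t)*10,((fk(q,P)[1]*off).inv()*Rm).as_rotvec()])
    return least_squares(f,np.clip(q0,lo+.01,hi-.01),bounds=(lo,hi))
E
python3 - <<'E'
from fk2 import *
print(P.round(4),np.abs(r.fun[:18]).max())
C=np.array([.5268,0,0])
for tilt in(30,40,45):
  for b,fl in((.07,1),(.07,-1),(-.08,1),(-.08,-1)):
      t=C-EX*b; t[2]=.04; Rm=Rt(EX,tilt)@np.diag([fl,fl,1]); best=None
      for q0 in ([0,.4,2.3,3.14,.5,1.5],[0,.4,2.3,3.14,.5,-1.5],[0,.4,2.3,0,.3,-1.5],[0,.4,2.3,0,.3,1.5]):
        k=ik(t,Rm,q0)
        if best is None or k.cost<best.cost: best=k
      print(tilt,b,fl,"cost %.1e"%best.cost,best.x.round(2))
E
```

```text
[ 0.3124 -0.      0.5631  0.4849  0.0775  0.301   0.      0.      0.
  0.0119] 6.015677307652512e-06
30 0.07 1 cost 2.5e-28 [0.05 0.55 2.4  3.4  0.34 1.48]
30 0.07 -1 cost 1.5e-29 [ 0.05  0.55  2.4   3.4   0.34 -1.66]
30 -0.08 1 cost 5.8e-06 [-0.01  0.61  2.1   3.71  0.11  1.1 ]
30 -0.08 -1 cost 5.8e-06 [-0.01  0.61  2.1   3.71  0.11 -2.04]
40 0.07 1 cost 4.7e-30 [0.08 0.67 2.48 3.34 0.71 1.57]
40 0.07 -1 cost 4.9e-30 [ 0.08  0.67  2.48  3.34  0.71 -1.57]
40 -0.08 1 cost 3.0e-24 [0.   0.66 2.18 3.35 0.4  1.48]
40 -0.08 -1 cost 3.2e-28 [ 0.    0.66  2.18  3.35  0.4  -1.67]
45 0.07 1 cost 4.4e-24 [0.09 0.75 2.51 3.33 0.9  1.6 ]
45 0.07 -1 cost 1.2e-30 [ 0.09  0.75  2.51  3.33  0.9  -1.54]
45 -0.08 1 cost 4.1e-22 [0.01 0.7  2.22 3.32 0.56 1.52]
45 -0.08 -1 cost 6.2e-24 [ 0.01  0.7   2.22  3.32  0.56 -1.63]
```

Request:
jog_arm([
  {"x": 0.03,"y": 0,"z": -0.03,"rx": 0,"ry": 0,"rz": 0,"gripper": 0.06},
  {"x": 0.03,"y": 0,"z": -0.03,"rx": 0,"ry": 0,"rz": 0,"gripper": 0.06},
  {"x": -0.03,"y": 0,"z": -0.03,"rx": 0,"ry": 0,"rz": 0,"gripper": 0.06},
  {"x": -0.03,"y": 0,"z": -0.03,"rx": 0,"ry": 0,"rz": 0,"gripper": 0.06},
  {"x": -0.03,"y": 0,"z": -0.03,"rx": 0,"ry": 0,"rz": 0,"gripper": 0.06},
])

```text
t: 8.52
eef_pos: [0.5421, 0.1471, 0.1629]
eef_rot: [0.254, 0.691, 0.612, -0.287]
wrist_force: [0.8, -0.3, 0.2]
grip_width: 0.0599
finger_force: 0.0
```

Request:
jog_arm([
  {"x": -0.03,"y": 0,"z": -0.03,"rx": 0,"ry": 0,"rz": 0,"gripper": 0.06},
  {"x": -0.03,"y": 0,"z": -0.03,"rx": 0,"ry": 0,"rz": 0,"gripper": 0.06},
  {"x": -0.03,"y": 0,"z": -0.03,"rx": 0,"ry": 0,"rz": 0,"gripper": 0.06},
  {"x": 0,"y": -0.04,"z": 0,"rx": 0,"ry": 0,"rz": 0,"gripper": 0.06},
  {"x": 0,"y": -0.04,"z": 0,"rx": 0,"ry": 0,"rz": 0,"gripper": 0.06},
])

```text
t: 9.15
eef_pos: [0.462, 0.1567, 0.2896]
eef_rot: [0.253, 0.692, 0.612, -0.286]
wrist_force: [-0.1, 0.9, -0.8]
grip_width: 0.06
finger_force: 0.0
```

```bash
cat > plan.py <<'E'
from fk2 import *
s,p,R=cur(); q=np.array(s["joint_positions"]); print(s["t"],p,q.round(3))
C=np.array([.5268,0,0]); t=C-EX*.11; t[2]=.25
for fl in(1,-1):
    k=ik(t,Rt(EX,40)@np.diag([fl,fl,1]),[0,.4,2.3,3.2,.7,1.5*fl]); g=k.x
    print(fl,"%.1e"%k.cost,g.round(3))
    N=40; Q=[q+(g-q)*i/N for i in range(N+1)]
    T=[(fk(x,P)[0],fk(x,P)[1]*off) for x in Q]
    rots=[np.degrees((T[i][1].inv()*T[i+1][1]).magnitude()) for i in range(N)]
    print("rot/row",max(rots),sum(rots),"dq/row max",np.abs((g-q)/N).max()*8)
    for i in range(0,N+1,5): print(i,T[i][0].round(3),T[i][1].as_matrix()[:,2].round(2),Q[i].round(2))
E
python3 plan.py
```

```text
9.15 [0.46202677 0.15669941 0.28958512] [ 0.626  0.437  1.685 -0.545  1.61   0.897]
1 3.9e-03 [ 0.079 -0.11   2.509  4.45   0.11   0.409]
rot/row 7.759845323795097 305.45656936175345 dq/row max 0.9989339554459915
0 [0.462 0.157 0.29 ] [-0.09 -0.7  -0.71] [ 0.63  0.44  1.68 -0.54  1.61  0.9 ]
5 [0.352 0.262 0.233] [-0.4  -0.16 -0.9 ] [0.56 0.37 1.79 0.08 1.42 0.84]
10 [0.323 0.394 0.271] [-0.42  0.47 -0.78] [0.49 0.3  1.89 0.7  1.24 0.77]
15 [0.392 0.466 0.362] [-0.1   0.88 -0.47] [0.42 0.23 1.99 1.33 1.05 0.71]
20 [0.507 0.425 0.44 ] [ 0.4  0.9 -0.2] [0.35 0.16 2.1  1.95 0.86 0.65]
25 [0.589 0.289 0.456] [ 0.8   0.58 -0.12] [0.28 0.1  2.2  2.58 0.67 0.59]
30 [0.588 0.132 0.404] [ 0.95  0.18 -0.27] [0.22 0.03 2.3  3.2  0.49 0.53]
35 [0.513 0.032 0.318] [ 0.85 -0.06 -0.52] [ 0.15 -0.04  2.41  3.83  0.3   0.47]
40 [0.418 0.013 0.248] [ 0.7  -0.05 -0.71] [ 0.08 -0.11  2.51  4.45  0.11  0.41]
-1 4.9e-03 [ 0.073 -0.108  2.516  4.259  0.11  -2.54 ]
rot/row 8.791290690087198 244.1759027034518 dq/row max 0.9607370374929032
0 [0.462 0.157 0.29 ] [-0.09 -0.7  -0.71] [ 0.63  0.44  1.68 -0.54  1.61  0.9 ]
5 [0.355 0.255 0.232] [-0.39 -0.18 -0.9 ] [0.56 0.37 1.79 0.06 1.42 0.47]
10 [0.324 0.382 0.264] [-0.42  0.43 -0.8 ] [0.49 0.3  1.89 0.66 1.24 0.04]
15 [0.384 0.455 0.347] [-0.12  0.85 -0.52] [ 0.42  0.23  2.    1.26  1.05 -0.39]
20 [0.492 0.425 0.422] [ 0.35  0.9  -0.25] [ 0.35  0.16  2.1   1.86  0.86 -0.82]
25 [0.575 0.302 0.443] [ 0.76  0.63 -0.16] [ 0.28  0.1   2.2   2.46  0.67 -1.25]
30 [0.582 0.149 0.4  ] [ 0.93  0.24 -0.28] [ 0.21  0.03  2.31  3.06  0.49 -1.68]
35 [0.514 0.042 0.32 ] [ 0.86 -0.02 -0.51] [ 0.14 -0.04  2.41  3.66  0.3  -2.11]
40 [0.418 0.013 0.248] [ 0.71 -0.05 -0.71] [ 0.07 -0.11  2.52  4.26  0.11 -2.54]
```

```bash
cat > plan.py <<'E'
from fk2 import *
s,p,R=cur(); q=np.array(s["joint_positions"])
C=np.array([.5268,0,0]); t=C-EX*.09; t[2]=.06
az=lambda d:np.array([np.cos(np.radians(d)),np.sin(np.radians(d)),0])
for fl in(1,-1):
  k=ik(t,Rt(EX,42)@np.diag([fl,fl,1]),[0.08,.67,2.48,3.3,.7,1.5*fl]); g=k.x
  print("G",fl,"%.1e"%k.cost,g.round(2))
  for a,tl,tm in((90,45,[.38,.1,.25]),(90,45,[.36,.16,.2]),(60,50,[.38,.12,.2])):
    best=None
    tm=np.array(tm)
    f=lambda x:np.concatenate([(fk(x,P)[0]-tm)*10,(fk(x,P)[1].apply([0,0,1])-Rt(az(a),tl)[:,2])*3,[.02*(x[5]-(q[5]+g[5])/2)]])
    for s5 in(.5,.9):
      m=least_squares(f,[-.2,.4,2.3,1.8,s5,(q[5]+g[5])/2],bounds=(lo,hi))
      if best is None or m.cost<best.cost: best=m
    m=best.x; print(" M",a,tl,tm,"%.1e"%best.cost,m.round(2))
    for A,B in((q,m),(m,g)):
      print("  ",[np.round(fk(A+(B-A)*u,P)[0],2).tolist() for u in np.linspace(0,1,7)])
E
python3 plan.py
```

```text
G 1 6.6e-24 [0.1  0.64 2.54 3.35 0.77 1.58]
 M 90 45 [0.38 0.1  0.25] 5.3e-30 [-0.32  0.2   2.17  0.8   1.21  1.24]
   [[0.46, 0.16, 0.29], [0.42, 0.12, 0.25], [0.38, 0.1, 0.23], [0.35, 0.1, 0.22], [0.34, 0.11, 0.22], [0.35, 0.11, 0.23], [0.38, 0.1, 0.25]]
   [[0.38, 0.1, 0.25], [0.43, 0.17, 0.26], [0.49, 0.19, 0.26], [0.53, 0.18, 0.24], [0.54, 0.13, 0.19], [0.51, 0.07, 0.12], [0.44, 0.01, 0.06]]
 M 90 45 [0.36 0.16 0.2 ] 1.0e-30 [-0.18  0.27  2.26  0.94  1.04  1.24]
   [[0.46, 0.16, 0.29], [0.41, 0.13, 0.24], [0.36, 0.13, 0.21], [0.33, 0.15, 0.19], [0.32, 0.16, 0.19], [0.33, 0.17, 0.19], [0.36, 0.16, 0.2]]
   [[0.36, 0.16, 0.2], [0.41, 0.21, 0.21], [0.46, 0.21, 0.21], [0.49, 0.19, 0.19], [0.51, 0.14, 0.15], [0.49, 0.08, 0.1], [0.44, 0.01, 0.06]]
 M 60 50 [0.38 0.12 0.2 ] 3.4e-23 [-0.34  0.23  2.45  1.36  0.88  1.24]
   [[0.46, 0.16, 0.29], [0.39, 0.13, 0.23], [0.33, 0.14, 0.2], [0.31, 0.17, 0.19], [0.32, 0.19, 0.19], [0.35, 0.17, 0.2], [0.38, 0.12, 0.2]]
   [[0.38, 0.12, 0.2], [0.42, 0.13, 0.2], [0.46, 0.13, 0.19], [0.48, 0.11, 0.17], [0.48, 0.08, 0.13], [0.47, 0.05, 0.1], [0.44, 0.
[... 428 characters left out ...]
0.36 0.16 0.2 ] 1.5e-30 [-0.18  0.27  2.26  0.94  1.04 -0.33]
   [[0.46, 0.16, 0.29], [0.41, 0.13, 0.24], [0.36, 0.13, 0.21], [0.33, 0.15, 0.19], [0.32, 0.16, 0.19], [0.33, 0.17, 0.19], [0.36, 0.16, 0.2]]
   [[0.36, 0.16, 0.2], [0.41, 0.21, 0.21], [0.46, 0.21, 0.21], [0.49, 0.19, 0.19], [0.51, 0.14, 0.15], [0.49, 0.08, 0.1], [0.44, 0.01, 0.06]]
 M 60 50 [0.38 0.12 0.2 ] 3.3e-23 [-0.34  0.23  2.45  1.36  0.88 -0.33]
   [[0.46, 0.16, 0.29], [0.39, 0.13, 0.23], [0.33, 0.14, 0.2], [0.31, 0.17, 0.19], [0.32, 0.19, 0.19], [0.35, 0.17, 0.2], [0.38, 0.12, 0.2]]
   [[0.38, 0.12, 0.2], [0.42, 0.13, 0.2], [0.46, 0.13, 0.19], [0.48, 0.11, 0.17], [0.48, 0.08, 0.13], [0.47, 0.05, 0.1], [0.44, 0.01, 0.06]]
```

```bash
cat > plan.py <<'E'
from fk2 import *
import json,sys
s,p,R=cur(); q=np.array(s["joint_positions"])
C=np.array([.5268,0,0]); t=C-EX*.09; t[2]=.06
az=lambda d:np.array([np.cos(np.radians(d)),np.sin(np.radians(d)),0])
def wp(tm,a,tl,q0,q6,w=.02):
    f=lambda x:np.concatenate([(fk(x,P)[0]-np.array(tm))*10,(fk(x,P)[1].apply([0,0,1])-Rt(az(a),tl)[:,2])*3,[w*(x[5]-q6)]])
    m=least_squares(f,q0,bounds=(lo,hi)); return m.x,m.cost
for fl in(1,-1):
  g=ik(t,Rt(EX,42)@np.diag([fl,fl,1]),[0.08,.67,2.48,3.3,.7,1.5*fl]).x
  m,c1=wp([.38,.12,.2],60,50,[-.2,.4,2.3,1.8,.9,0],(q[5]+g[5])/2)
  n,c2=wp([.37,.10,.12],25,50,[-.1,.5,2.45,2.5,.9,0],.25*q[5]+.75*g[5])
  print(fl,"%.0e %.0e"%(c1,c2),m.round(2),n.round(2),g.round(2))
  W=[q,m,n,g]; tot=0; rows=[]
  for A,B in zip(W,W[1:]):
    u=np.linspace(0,1,200); RR=[fk(A+(B-A)*x,P)[1]*off for x in u]; PP=[fk(A+(B-A)*x,P)[0] for x in u]
    rot=sum(np.degrees((a.inv()*b).magnitude()) for a,b in zip(RR,RR[1:])); N=5*int(np.ceil(max(rot/8.5,np.abs(B-A).max()*8/1.5)/5)); tot+=N
    print("  rot",rot.round(0),"rows",N,[PP[i].round(2).tolist() for i in range(0,200,33)], RR[-1].as_matrix()[:,1].round(2))
    for i in range(N):
      (p0,r0),(p1,r1)=[(fk(A+(B-A)*x,P)[0],fk(A+(B-A)*x,P)[1]*off) for x in(i/N,(i+1)/N)]
      rows.append(np.r_[r0.inv().apply(p1-p0)*1000,np.degrees((r0.inv()*r1).as_rotvec())].round(1).tolist())
  np.save(f"/tmp/rows{fl}.npy",rows); np.save(f"/tmp/W{fl}.npy",W)
  print(tot,np.abs(rows).max(0))
E
python3 plan.py; python3 -c "
import numpy as np;print(np.load('/tmp/rows-1.npy'))"
```

```text
1 3e-23 1e-01 [-0.34  0.23  2.45  1.36  0.88  1.24] [-0.09  0.42  2.58  2.44  0.67  1.41] [0.1  0.64 2.54 3.35 0.77 1.58]
  rot 169.0 rows 20 [[0.46, 0.16, 0.29], [0.39, 0.13, 0.23], [0.33, 0.14, 0.2], [0.31, 0.17, 0.19], [0.32, 0.19, 0.19], [0.35, 0.17, 0.2], [0.38, 0.12, 0.2]] [-0.77 -0.16 -0.62]
  rot 62.0 rows 10 [[0.38, 0.12, 0.2], [0.4, 0.13, 0.2], [0.41, 0.13, 0.19], [0.42, 0.13, 0.18], [0.42, 0.12, 0.16], [0.42, 0.11, 0.14], [0.41, 0.1, 0.12]] [-0.65  0.73 -0.2 ]
  rot 51.0 rows 10 [[0.41, 0.1, 0.12], [0.42, 0.09, 0.12], [0.43, 0.08, 0.11], [0.44, 0.06, 0.1], [0.44, 0.05, 0.08], [0.44, 0.03, 0.07], [0.44, 0.01, 0.06]] [ 0.12  0.99 -0.  ]
40 [17.  20.6 25.   5.7  4.4  7.4]
-1 3e-23 1e-01 [-0.34  0.23  2.45  1.36  0.88 -0.33] [-0.09  0.42  2.58  2.44  0.67 -0.95] [ 0.1   0.64  2.54  3.35  0.77 -1.56]
  rot 134.0 rows 20 [[0.46, 0.16, 0.29], [0.39, 0.13, 0.23], [0.33, 0.14, 0.2], [0.31, 0.17, 0.19], [0.32, 0.19, 0.19], [0.35, 0.17, 0.2], [0.38, 0.12, 0.2]] [ 0.51 -0.73 -0.45]
  rot 28.0 rows 10 [[0.38, 0.12, 0.2], [0.4, 0.13, 0.2], [0.41, 0.13, 0.19], [0.42, 0.13, 0.18], [0.42, 
[... 949 characters left out ...]
  2.7  13.4  -9.4  -3.6   4.7   2.6]
 [  1.5  15.3 -10.3  -3.9   4.3   2.7]
 [  0.1  17.  -11.1  -4.3   3.9   2.9]
 [  7.1   2.2   8.6  -1.2   2.3   1. ]
 [  4.8   3.4   7.9  -1.5   2.    1.1]
 [  2.5   4.5   7.1  -1.7   1.7   1.2]
 [  0.3   5.5   6.3  -2.    1.3   1.2]
 [ -1.9   6.4   5.5  -2.2   1.    1.2]
 [ -4.    7.3   4.6  -2.4   0.6   1.2]
 [ -6.1   8.1   3.8  -2.6   0.3   1.2]
 [ -8.    8.8   2.9  -2.7  -0.1   1.2]
 [ -9.9   9.5   2.2  -2.8  -0.4   1.2]
 [-11.6  10.2   1.4  -2.9  -0.7   1.1]
 [  6.5  16.6  11.9  -3.8   1.9   0.4]
 [  2.4  19.1  11.2  -4.5   1.3   0.1]
 [ -1.7  21.   10.3  -5.1   0.7  -0.3]
 [ -5.8  22.5   9.1  -5.6   0.1  -0.7]
 [ -9.8  23.6   7.7  -6.   -0.5  -1.1]]
```

Request:
jog_arm([
  {"x": 0.0049,"y": -0.0206,"z": 0.025,"rx": 5.6,"ry": 4.2,"rz": -2.4,"gripper": 0.06},
  {"x": 0.0051,"y": -0.019,"z": 0.0229,"rx": 5.2,"ry": 4.6,"rz": -1.9,"gripper": 0.06},
  {"x": 0.0052,"y": -0.0174,"z": 0.0206,"rx": 4.8,"ry": 5.1,"rz": -1.5,"gripper": 0.06},
  {"x": 0.0054,"y": -0.0157,"z": 0.0182,"rx": 4.3,"ry": 5.4,"rz": -1.1,"gripper": 0.06},
  {"x": 0.0056,"y": -0.014,"z": 0.0158,"rx": 3.8,"ry": 5.8,"rz": -0.7,"gripper": 0.06},
])

```text
t: 9.78
eef_pos: [0.356, 0.1352, 0.2089]
eef_rot: [-0.051, 0.737, 0.619, -0.267]
wrist_force: [-0.4, -0.3, -0.1]
grip_width: 0.0601
finger_force: 0.0
```

Request:
jog_arm([
  {"x": 0.0058,"y": -0.0122,"z": 0.0134,"rx": 3.2,"ry": 6.0,"rz": -0.3,"gripper": 0.06},
  {"x": 0.0061,"y": -0.0103,"z": 0.011,"rx": 2.6,"ry": 6.2,"rz": 0,"gripper": 0.06},
  {"x": 0.0063,"y": -0.0083,"z": 0.0086,"rx": 2.0,"ry": 6.4,"rz": 0.4,"gripper": 0.06},
  {"x": 0.0064,"y": -0.0062,"z": 0.0063,"rx": 1.4,"ry": 6.5,"rz": 0.7,"gripper": 0.06},
  {"x": 0.0065,"y": -0.0041,"z": 0.004,"rx": 0.8,"ry": 6.5,"rz": 1.0,"gripper": 0.06},
])

```text
t: 10.4
eef_pos: [0.3066, 0.171, 0.187]
eef_rot: [-0.276, 0.788, 0.539, -0.112]
wrist_force: [-0.4, -0.4, 0.5]
grip_width: 0.0604
finger_force: 0.0
```

```bash
python3 - <<'E'
from fk2 import *
s,p,R=cur(); W=np.load("/tmp/W-1.npy"); e=(W[0]+W[1])/2
print(s["t"],p,np.array(s["joint_positions"]).round(2)," exp",fk(e,P)[0],e.round(2))
E
```

```text
10.4 [0.3066284  0.17099057 0.18701739] [0.14 0.33 2.06 0.41 1.25 0.28]  exp [0.30600947 0.17088754 0.1871793 ] [0.15 0.33 2.07 0.41 1.24 0.28]
```

Tracking matches the plan, so I continue.

Request:
jog_arm([
  {"x": 0.0065,"y": -0.0019,"z": 0.0018,"rx": 0.1,"ry": 6.4,"rz": 1.2,"gripper": 0.06},
  {"x": 0.0064,"y": 0.0003,"z": -0.0002,"rx": -0.5,"ry": 6.3,"rz": 1.5,"gripper": 0.06},
  {"x": 0.0062,"y": 0.0025,"z": -0.0021,"rx": -1.1,"ry": 6.2,"rz": 1.7,"gripper": 0.06},
  {"x": 0.0058,"y": 0.0048,"z": -0.0039,"rx": -1.6,"ry": 6.0,"rz": 1.9,"gripper": 0.06},
  {"x": 0.0053,"y": 0.007,"z": -0.0055,"rx": -2.2,"ry": 5.7,"rz": 2.1,"gripper": 0.06},
])

```text
t: 11.02
eef_pos: [0.3343, 0.184, 0.1953]
eef_rot: [-0.363, 0.841, 0.389, 0.101]
wrist_force: [-1.0, 0.0, 0.9]
grip_width: 0.0603
finger_force: 0.0
```

Request:
jog_arm([
  {"x": 0.0046,"y": 0.0092,"z": -0.0069,"rx": -2.7,"ry": 5.4,"rz": 2.3,"gripper": 0.06},
  {"x": 0.0037,"y": 0.0113,"z": -0.0082,"rx": -3.1,"ry": 5.1,"rz": 2.4,"gripper": 0.06},
  {"x": 0.0027,"y": 0.0134,"z": -0.0094,"rx": -3.6,"ry": 4.7,"rz": 2.6,"gripper": 0.06},
  {"x": 0.0015,"y": 0.0153,"z": -0.0103,"rx": -3.9,"ry": 4.3,"rz": 2.7,"gripper": 0.06},
  {"x": 0.0001,"y": 0.017,"z": -0.0111,"rx": -4.3,"ry": 3.9,"rz": 2.9,"gripper": 0.06},
])

```text
t: 11.65
eef_pos: [0.3814, 0.1196, 0.1998]
eef_rot: [-0.313, 0.887, 0.189, 0.281]
wrist_force: [0.1, -0.3, -0.4]
grip_width: 0.0602
finger_force: 0.0
```

Request:
jog_arm([
  {"x": 0.0071,"y": 0.0022,"z": 0.0086,"rx": -1.2,"ry": 2.3,"rz": 1.0,"gripper": 0.06},
  {"x": 0.0048,"y": 0.0034,"z": 0.0079,"rx": -1.5,"ry": 2.0,"rz": 1.1,"gripper": 0.06},
  {"x": 0.0025,"y": 0.0045,"z": 0.0071,"rx": -1.7,"ry": 1.7,"rz": 1.2,"gripper": 0.06},
  {"x": 0.0003,"y": 0.0055,"z": 0.0063,"rx": -2.0,"ry": 1.3,"rz": 1.2,"gripper": 0.06},
  {"x": -0.0019,"y": 0.0064,"z": 0.0055,"rx": -2.2,"ry": 1.0,"rz": 1.2,"gripper": 0.06},
])

```text
t: 12.28
eef_pos: [0.4169, 0.1274, 0.1758]
eef_rot: [-0.273, 0.894, 0.1, 0.341]
wrist_force: [0.3, 0.5, -0.5]
grip_width: 0.0601
finger_force: 0.0
```

Request:
jog_arm([
  {"x": -0.004,"y": 0.0073,"z": 0.0046,"rx": -2.4,"ry": 0.6,"rz": 1.2,"gripper": 0.06},
  {"x": -0.0061,"y": 0.0081,"z": 0.0038,"rx": -2.6,"ry": 0.3,"rz": 1.2,"gripper": 0.06},
  {"x": -0.008,"y": 0.0088,"z": 0.0029,"rx": -2.7,"ry": -0.1,"rz": 1.2,"gripper": 0.06},
  {"x": -0.0099,"y": 0.0095,"z": 0.0022,"rx": -2.8,"ry": -0.4,"rz": 1.2,"gripper": 0.06},
  {"x": -0.0116,"y": 0.0102,"z": 0.0014,"rx": -2.9,"ry": -0.7,"rz": 1.1,"gripper": 0.06},
])

```text
t: 12.9
eef_pos: [0.4074, 0.0986, 0.1234]
eef_rot: [-0.185, 0.925, 0.013, 0.332]
wrist_force: [-0.4, -0.2, 0.1]
grip_width: 0.06
finger_force: 0.0
```

```bash
cat > seg.py <<'E'
from fk2 import *
s,p,R=cur(); W=np.load("/tmp/W-1.npy"); A=np.array(s["joint_positions"]);B=W[3]; N=5
print(s["t"],p,A.round(2)," exp",fk(W[2],P)[0],W[2].round(2))
for i in range(N):
  (p0,r0),(p1,r1)=[(fk(A+(B-A)*x,P)[0],fk(A+(B-A)*x,P)[1]*off) for x in(i/N,(i+1)/N)]
  print((r0.inv().apply(p1-p0)*1000).round(1),np.degrees((r0.inv()*r1).as_rotvec()).round(1),p1.round(3))
im,d,Wd=grab("scene");cv2.imwrite("pics/s3.png",im[...,::-1])
E
python3 seg.py
```

```text
12.9 [0.40742165 0.09855774 0.1233613 ] [-0.08  0.41  2.57  2.43  0.66 -0.93]  exp [0.40656575 0.09880387 0.12393994] [-0.09  0.42  2.58  2.44  0.67 -0.95]
[ 6.4 15.8 11.9] [-3.6  1.9  0.5] [0.422 0.087 0.114]
[ 2.5 18.6 11.1] [-4.4  1.4  0.1] [0.433 0.073 0.102]
[-1.6 21.  10.1] [-5.1  0.8 -0.3] [0.439 0.055 0.089]
[-5.8 22.9  8.9] [-5.6  0.2 -0.7] [0.441 0.034 0.074]
[-9.8 24.2  7.5] [-6.1 -0.5 -1.2] [0.437 0.011 0.06 ]
```

View pics/s3.png

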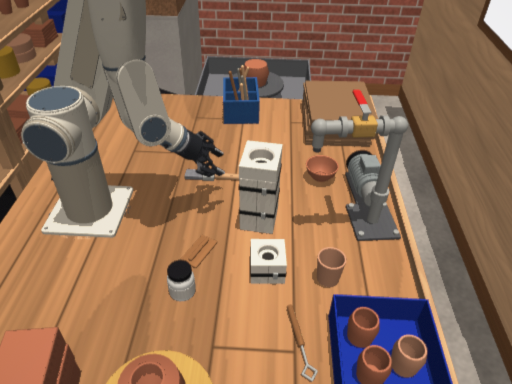

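The gripper is now on the robot's side, tips at about (215,165), leaning toward the mould, whose hole is at (263,155). I run the last segment.

Request:
jog_arm([
  {"x": 0.0064,"y": 0.0158,"z": 0.0115,"rx": -3.6,"ry": 1.9,"rz": 0.5,"gripper": 0.06},
  {"x": 0.0025,"y": 0.0186,"z": 0.011,"rx": -4.4,"ry": 1.4,"rz": 0.1,"gripper": 0.06},
  {"x": -0.0016,"y": 0.021,"z": 0.01,"rx": -5.1,"ry": 0.8,"rz": -0.3,"gripper": 0.06},
  {"x": -0.0058,"y": 0.0229,"z": 0.009,"rx": -5.6,"ry": 0.2,"rz": -0.7,"gripper": 0.06},
  {"x": -0.0098,"y": 0.0242,"z": 0.0075,"rx": -6.1,"ry": -0.5,"rz": -1.2,"gripper": 0.06},
])

```text
t: 13.58
eef_pos: [0.438, 0.0107, 0.0604]
eef_rot: [0.022, 0.932, -0.056, 0.357]
wrist_force: [1.1, 1.1, -0.2]
grip_width: 0.0598
finger_force: 0.0
```

```bash
python3 - <<'E'
from fk2 import *
s,p,R=cur(); print(s["t"],p,np.array(s["joint_positions"]).round(2)); rem()
Rm=Rt(EX,42)@np.diag([-1,-1,1]); C=np.array([.5268,0,.038])
to(C-EX*.09,Rm); print((Ro.from_matrix(Rm).inv().apply(EX)*10).round(2))
for d in(.07,0,-.08): k=ik(C-EX*d,Rm,s["joint_positions"]); print("%.0e"%k.cost,k.x.round(2))
E
```

```text
13.575 [0.43801429 0.01067009 0.06038696] [ 0.1   0.63  2.54  3.35  0.76 -1.56]
c [5.268e-01 2.000e-04] size [0.121 0.1  ] ang 83.2 z 0.2421 1423 rem ex,ey mm 141.3 -1.0
tool shift mm [-14.1  -1.4  15.8]
rotvec deg [0.3 0.2 0.1]
[ 7.43 -0.    6.69]
1e-21 [ 0.08  0.71  2.49  3.33  0.79 -1.55]
1e-30 [ 0.04  0.67  2.36  3.33  0.63 -1.6 ]
1e-23 [ 0.01  0.68  2.2   3.33  0.47 -1.64]
```

Request:
jog_arm([
  {"x": -0.007,"y": -0.001,"z": 0.008,"rx": 0.3,"ry": 0.2,"rz": 0.1,"gripper": 0.06},
  {"x": -0.007,"y": 0,"z": 0.008,"rx": 0,"ry": 0,"rz": 0,"gripper": 0.06},
  {"x": 0.0074,"y": 0,"z": 0.0067,"rx": 0,"ry": 0,"rz": 0,"gripper": 0.06},
  {"x": 0.0074,"y": 0,"z": 0.0067,"rx": 0,"ry": 0,"rz": 0,"gripper": 0.06},
  {"x": 0.0037,"y": 0,"z": 0.0033,"rx": 0,"ry": 0,"rz": 0,"gripper": 0.06},
])

```text
t: 14.25
eef_pos: [0.4644, 0.0094, 0.0402]
eef_rot: [0.018, 0.931, -0.056, 0.36]
wrist_force: [0.9, -0.3, -0.3]
grip_width: 0.06
finger_force: 0.0
```

Request:
jog_arm([
  {"x": 0.0044,"y": 0,"z": 0.004,"rx": 0,"ry": 0,"rz": 0,"gripper": 0.06},
  {"x": 0.0044,"y": 0,"z": 0.004,"rx": 0,"ry": 0,"rz": 0,"gripper": 0.06},
  {"x": 0.0044,"y": 0,"z": 0.004,"rx": 0,"ry": 0,"rz": 0,"gripper": 0.06},
  {"x": 0.0044,"y": 0,"z": 0.004,"rx": 0,"ry": 0,"rz": 0,"gripper": 0.06},
  {"x": 0.0044,"y": 0,"z": 0.004,"rx": 0,"ry": 0,"rz": 0,"gripper": 0.06},
])

```text
t: 14.88
eef_pos: [0.4851, 0.006, 0.0378]
eef_rot: [0.018, 0.934, -0.055, 0.353]
wrist_force: [-26.3, 3.1, 20.0]
grip_width: 0.0603
finger_force: 13.1
```

```bash
python3 - <<'E'
from fk2 import *
s,p,R=cur(); print(s["t"],p,s["wrist_force"]); rem()
to(p,Rt(EX,42)@np.diag([-1,-1,1]))
E
```

```text
14.875 [0.48512717 0.00599478 0.03777473] [-26.3291683    3.09228892  20.03450402]
c [ 0.5391 -0.0018] size [0.12 0.1 ] ang 83.3 z 0.2421 1420 rem ex,ey mm 128.9 -0.5
tool shift mm [-1.2  0.1 -0.8]
rotvec deg [-0.4  0.5  0. ]
```

Sliding straight. There is some downward drag at the tips, so I add a little lift and go on.

Request:
jog_arm([
  {"x": 0.0062,"y": 0,"z": 0.0038,"rx": 0,"ry": 0,"rz": 0,"gripper": 0.06},
  {"x": 0.0067,"y": 0,"z": 0.0053,"rx": 0,"ry": 0,"rz": 0,"gripper": 0.06},
  {"x": 0.0074,"y": 0,"z": 0.0067,"rx": 0,"ry": 0,"rz": 0,"gripper": 0.06},
  {"x": 0.0074,"y": 0,"z": 0.0067,"rx": 0,"ry": 0,"rz": 0,"gripper": 0.06},
  {"x": 0.0074,"y": 0,"z": 0.0067,"rx": 0,"ry": 0,"rz": 0,"gripper": 0.06},
])

```text
t: 15.55
eef_pos: [0.5326, 0.0007, 0.0383]
eef_rot: [0.018, 0.934, -0.056, 0.353]
wrist_force: [-10.4, 1.5, -2.9]
grip_width: 0.06
finger_force: 5.6
```

```bash
python3 - <<'E'
from fk2 import *
s,p,R=cur(); print(s["t"],p,s["wrist_force"]); rem()
to(p,Rt(EX,42)@np.diag([-1,-1,1]))
E
```

```text
15.55 [0.53263021 0.00074997 0.0382572 ] [-10.4132486    1.47087909  -2.92254011]
c [ 0.587  -0.0071] size [0.12 0.1 ] ang 83.2 z 0.2422 1414 rem ex,ey mm 80.8 -1.1
tool shift mm [-2.   0.1 -0.8]
rotvec deg [-0.4  0.4 -0. ]
```

Request:
jog_arm([
  {"x": 0.0074,"y": 0,"z": 0.0067,"rx": 0,"ry": 0,"rz": 0,"gripper": 0.06},
  {"x": 0.0074,"y": 0,"z": 0.0066,"rx": 0,"ry": 0,"rz": 0,"gripper": 0.06},
  {"x": 0.0074,"y": 0,"z": 0.0066,"rx": 0,"ry": 0,"rz": 0,"gripper": 0.06},
  {"x": 0.0074,"y": 0,"z": 0.0067,"rx": 0,"ry": 0,"rz": 0,"gripper": 0.06},
  {"x": 0.006,"y": 0,"z": 0.0054,"rx": 0,"ry": 0,"rz": 0,"gripper": 0.06},
])

```text
t: 16.23
eef_pos: [0.58, -0.0048, 0.0384]
eef_rot: [0.018, 0.934, -0.056, 0.353]
wrist_force: [-14.9, 1.9, 1.3]
grip_width: 0.0602
finger_force: 7.4
```

```bash
python3 - <<'E'
from fk2 import *
s,p,R=cur(); print(s["t"],p,s["wrist_force"]); rem()
to(p,Rt(EX,42)@np.diag([-1,-1,1]))
T=grab("scene")[2][100:175,295:345].reshape(-1,3)
for z in(.275,.285,.295,.305,.315):
    q=T[np.abs(T[:,2]-z)<.005]; print(z,q[(q[:,0]>.63)].min(0).round(4) if len(q) else 0,q.max(0).round(4) if len(q) else 0,len(q))
E
```

```text
16.225 [ 0.57997112 -0.00475019  0.03837488] [-14.87356917   1.87794192   1.25649694]
c [ 0.6339 -0.0126] size [0.12 0.1 ] ang 83.5 z 0.2421 1287 rem ex,ey mm 33.5 -1.3
tool shift mm [-1.5  0.1 -0.7]
rotvec deg [-0.5  0.5 -0. ]
0.275 [ 0.6586 -0.0292  0.2773] [ 0.6742 -0.0235  0.2795] 6
0.285 [ 0.6579 -0.0301  0.2802] [ 0.6763 -0.0214  0.2898] 26
0.295 [ 0.6541 -0.036   0.291 ] [ 0.6798 -0.0178  0.2998] 28
0.305 [ 0.6535 -0.0339  0.3002] [ 0.6809 -0.0204  0.3094] 33
0.315 [ 0.6544 -0.0332  0.31  ] [ 0.6801 -0.0189  0.3199] 37
```

Request:
jog_arm([
  {"x": 0.0074,"y": 0,"z": 0.0067,"rx": 0,"ry": 0,"rz": 0,"gripper": 0.06},
  {"x": 0.0074,"y": 0,"z": 0.0066,"rx": 0,"ry": 0,"rz": 0,"gripper": 0.06},
  {"x": 0.006,"y": 0,"z": 0.0054,"rx": 0,"ry": 0,"rz": 0,"gripper": 0.06},
  {"x": 0.0035,"y": 0,"z": 0.003,"rx": 0,"ry": 0,"rz": 0,"gripper": 0.06},
  {"x": 0,"y": 0,"z": 0,"rx": 0,"ry": 0,"rz": 0,"gripper": 0.06},
])

```text
t: 16.95
eef_pos: [0.6131, -0.0085, 0.0386]
eef_rot: [0.018, 0.933, -0.056, 0.354]
wrist_force: [-9.1, 0.4, -2.3]
grip_width: 0.06
finger_force: 4.3
```

```bash
python3 - <<'E'
from fk2 import *
s,p,R=cur(); print(s["t"],p,s["wrist_force"]); rem(); print("by tcp", p-np.array([.58,-.0048,.0384])+[.6339,-.0126,0])
im=grab("scene")[0];cv2.imwrite("pics/s4.png",cv2.resize(im[90:260,200:400,::-1],None,fx=3,fy=3))
E
```

```text
16.95 [ 0.61312586 -0.00854508  0.03859099] [-9.13153343  0.43726606 -2.26070274]
c [ 0.6674 -0.0165] size [0.12 0.1 ] ang 83.3 z 0.2422 1235 rem ex,ey mm -0.3 -1.5
by tcp [ 6.67025861e-01 -1.63450753e-02  1.90991195e-04]
```

View pics/s4.png

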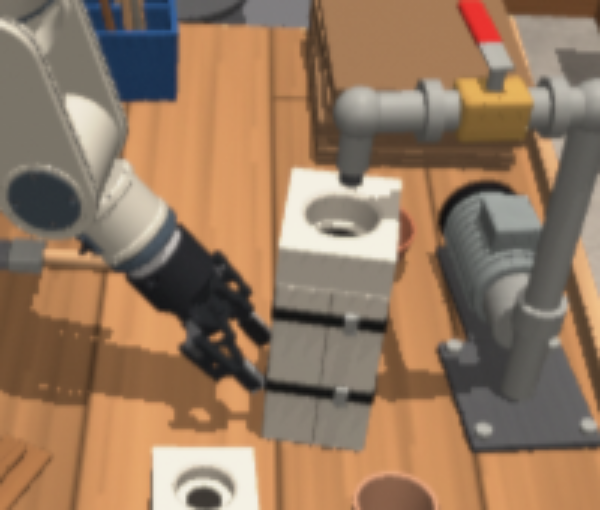

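The crop shows the spout tip at (350,180) just above the hole at (343,215), which fits 35 mm of height seen obliquely. The numbers put the hole about 2 mm off. I back straight away now.

Request:
jog_arm([
  {"x": -0.005,"y": 0,"z": -0.0045,"rx": 0,"ry": 0,"rz": 0,"gripper": 0.06},
  {"x": -0.015,"y": 0,"z": -0.0135,"rx": 0,"ry": 0,"rz": 0,"gripper": 0.06},
  {"x": -0.02,"y": 0,"z": -0.018,"rx": 0,"ry": 0,"rz": 0,"gripper": 0.06},
  {"x": -0.02,"y": 0,"z": -0.018,"rx": 0,"ry": 0,"rz": 0,"gripper": 0.06},
  {"x": 0,"y": 0,"z": 0,"rx": 0,"ry": 0,"rz": 0,"gripper": 0.06},
])

```text
t: 17.68
eef_pos: [0.5355, 0.0008, 0.0408]
eef_rot: [0.018, 0.932, -0.056, 0.357]
wrist_force: [0.5, 0.4, -0.8]
grip_width: 0.0595
finger_force: 0.0
```

```bash
python3 - <<'E'
from h import *
from station import job_done
s,p,R=cur(); print(s["t"],p,s["wrist_force"])
z,r,n=mould(); print(z,r); 
if np.hypot(*(np.array(r[0])-SP))<.008: print(job_done())
E
```

```text
17.675 [0.53551062 0.00084373 0.04082444] [ 0.53204703  0.37956614 -0.84148404]
0.24208087967450673 ((0.6672905087471008, -0.01638784259557724), (0.12003402411937714, 0.10098868608474731), 83.32976531982422)
the job is handed in; nothing more can be done
None
```

The tall mould stands upright with its pour hole measured about 2 mm from the spout's centre (limit 20 mm), the gripper is clear of it, and the job was handed in at about 18 s; no verdict came back.

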